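# Feed a dry off-cut into the pugmill past its sprung flap and put the mill in mix

### The job

Feed the bone-dry clay off-cut into the pugmill: push it in past the sprung hopper flap, hold the flap open until the piece has dropped inside, and let the flap spring fully shut behind it. Only then throw the drive lever out of neutral into the mixing notch, the one on the hopper's side, so that it stays there. Leave everything else where it stands.

Things in the scene. Friction and masses are not known exactly. Their poses are not given: they have to be found in the camera images.
- offcut_mid (a point): centre of the loose bone-dry clay off-cut (rigid, about 140 g), a piece of extruded D-section bar lying flat side down on the ware board: 64 mm long (its x axis), 36 mm wide (its y axis; flat parallel sides up to 22 mm), 40 mm high with a rounded top. The point is half-way up, 20 mm above the board's top
- board: pine ware board, fixed, 130 x 310 mm (x, y axes), 18 mm thick; origin at the centre of its underside. The off-cut, a tumbler and a kiln prop stand on it in a row along its y axis, 100 mm apart, in any order, the off-cut roughly lengthwise to the row
- mill: bench-top pugmill, fixed, about 600 mm long; origin on the table under the hopper's centre, z up. Its front is its -x side; barrel and nozzle run to +y; gearbox (180 mm high) and lever are at y = -175 mm, the motor (190 mm high) behind the gearbox, to x = 255 mm. Base x = -115 to 115 mm
- mouth (a point): centre of the hopper's mouth, at the middle of the shut flap, 234 mm above the table, at x = 0 of the mill. Hopper walls: x = -68 to 72 mm, y = -90 to 90 mm (inside 128 by 156 mm); front wall 182 mm high, back wall 285 mm, so the mouth slopes down to the front at 40 degrees. Below the flap it is empty, down to the auger trough 80 mm above the table, into which a released piece falls
- hinge (a point): middle of the flap's hinge line, at the back (upper) edge of the mouth, 285 mm above the table, at x = 61 mm of the mill; the line runs along the mill's y axis and nothing stands more than 12 mm above it. The off-cut goes in best with its length along this line, gripped across its width: the finger behind it then keeps the flap off it while it falls
- flap (a joint): hopper flap, aluminium, 160 mm down the slope, 150 wide, 4 thick, covering the mouth. 0 = shut; it swings down and inward about the hinge, 0.87 = hanging straight down, 0.95 = stop. A spring shuts it: 3 to 4 N at the lower edge starts it, it leans with about 10 N when nearly straight down; the off-cut's weight does not open it. Fingers pushed straight down through the mouth open it and it leans on them
- lever (a joint): drive lever, swinging along the mill's length. 0 = neutral, upright, its start; it grows as the knob goes towards the hopper (the mill's +y). Detent notches between the lobes of the plate behind it: 0.4 = mixing, one pip, hopper's side; -0.4 = extruding, two pips. About 5 N at the knob moves it out of a notch; past 0.2 a sprung roller draws it into the next. Stops at 0.47 and -0.47
- lever_knob (a point): centre of the lever's black ball knob, 32 mm diameter, 165 mm from the pivot, 280 mm above the table in neutral, free all round; below it the lever is a flat bar 16 x 8 mm
- lever_pivot (a point): pivot of the lever, 115 mm above the table, on the front of the gearbox; it turns about the mill's x axis
- cup: bone-dry tumbler, 66 mm across, 75 mm tall, standing on the ware board; to be kept; origin at the centre of its underside; to be left alone
- prop: square kiln prop, 38 x 38 mm, 60 mm tall, standing on end on the ware board; to be kept; origin at the centre of its underside; to be left alone
- slip_bowl: white ceramic bowl, 140 mm across, 65 mm tall, on the table; origin at the centre of its underside; to be left alone
- jar: lidded glaze jar, 68 mm across, 100 mm tall, on the table; origin at the centre of its underside; to be left alone
- brush: glaze brush, 200 mm long, lying on the table; origin at the centre of its underside; to be left alone
- loop_tool: loop trimming tool, 170 mm long, lying on the table; origin at the centre of its underside; to be left alone
Things that resemble listed ones, but are neither listed nor needed, are in the scene too. Leave any orange or red look-alike of the part that bears offcut_mid alone.

How it is judged:
By the outcome, as a careful person would: the job done as asked, in the order asked, and still so for the second after the job is handed in, with the robot touching nothing.
It also fails if it takes over 54 s, if anything falls off the work surface, if the arm or the gripper's body presses on something with over 40 N, if the wrist force passes 120 N, or if a joint passes its speed limit or range.

### The arm

A 6-joint arm with a two-finger parallel gripper is mounted at the origin on the work surface. World frame = base frame: x ahead of the robot, y to its left, z up, the work surface at z = 0. Lengths are in mm, angles in degrees, forces in N, time in s.
With the tool pointing down it reaches from about 325 to 850 mm from the base axis. Payload 4.4 kg.
Tool frame: the origin (TCP) lies midway between the tips of the shut fingers; the grasp point (between the pads) lies 19 mm behind it; z points along the fingers, y is the line along which they close (so a half turn about z gives the same grasp; the last joint's range is limited). The gripper opens to 94 mm and grips with 3 to 60 N. Pads are 16 mm wide; open, the fingers measure 119 mm over their backs; the gripper's body (75 mm by 177 mm) begins 78 mm behind the grasp point.
Start: joints at [54.918, 11.837, 88.321, -0, 79.842, -8.623], TCP at [256.206, 514.767, 205.447] pointing down, gripper open.
Joint ranges: [-156.59, 156.59], [-49.26, 127.26], [12.9, 141.05], [-63.56, 243.56], [4.71, 150.69], [-161.64, 161.64]. Speed limits (degrees/s): [159.86, 159.86, 180, 180, 180, 180].

### API

Orientations are given as a 3x3 rotation matrix whose columns are the frame's x, y, z axes.
In Python, from workcell import monitor, optics, ctrl gives the robot as it stands.
- The arm moves only by the tool move_arm, never from a script. Its argument "plan" is one flat list of numbers, 7 for each row, row after row: the shift along the tool's x, y, z in units of 50 mm (1.0 is 50 mm), then the turn, a rotation vector about the tool's x, y, z in degrees, then the opening in per cent of the stroke, from 0 (shut) to 100 (fully open). A call has 1 to 12 rows; each row is the pose to reach, as a shift and turn from the pose commanded when the call began, along the tool's axes at that moment; what a row does not reach only later rows make up. A row lasts 1/10 s, in which the tool goes at most 50 mm and 8.59 degrees, less where a joint would pass 70% of its speed; a pose out of reach is approached as far as the arm can. A call with a gripper value outside its range is refused whole. The fingers move at their own pace and stop on an object; "grip_force" is the grip in N (left out, the last holds). Time passes only in rows, so rows that repeat a pose let the fingers close. It gives the time, the measured TCP pose, the force, the opening and the grip force at its end, in the units of the state.
- monitor.read_state(): the state, without advancing time (a new reading comes with each control period).
- optics.camera(name): name is "scene" or "side" or "wrist"; returns a dict with "frame" (400x640x3 uint8, red, green, blue), "range_z" (400x640 float32, mm along the optical axis (not along the pixel's ray), 0 where there is no reading), "K" (3x3 intrinsics, pixels), "R" (3x3) and "t" (3): a world point X has camera coordinates R X + t; the wrist camera has in their place "mount" (4x4, takes a point from camera to tool coordinates, whose origin is the TCP and whose axes are the flange's). Camera axes: x right, y down, z forward; pixel columns grow to the right and rows downward; lengths in mm; the calibration is good to about 2 mm. A picture is of the moment at which its call begins: read the wrist's pose just before it.
- ctrl.hand_in(): hands the job in; it is judged then, once.
The state is a dict: "time_s": time; "joints": joint angles; "qvel": joint speeds; "joint_efforts": joint torques, N m; "position": TCP position; "ee_rot": TCP orientation; "wrist_force": force on the tool from outside, world axes, zero at the start; "wrist_torque": the same for the moment, N m; "finger_gap": opening from 0.0 (shut) to 1.0 (fully open); "grasp_force": force on a finger pad.
Only numpy, scipy, OpenCV 4.12 (cv2) and the standard library are available. Lean on these libraries where they do the work, as an engineer would, in place of code of your own. Each camera call takes 0.05 s, during which the arm holds its last target. There are 200 camera calls.

## Working session

There is one attempt and no reset: what is moved stays moved. The work goes in short steps, Python scripts to look and compute and a tool call to move; the robot and the scene stay as the last step left them, time stands still between calls to the robot, and variables do not carry over. Pictures are saved under pics/ and viewed, at most 12 in all, crops included, and the job is handed in when it is done.

Besides the shell and the picture viewer there is one more tool, called after "Emit:" by a JSON object that holds its "method" and its "body". move_arm: Moves the arm, as the interface text tells. Its arguments: {"type":"object","properties":{"plan":{"type":"array","items":{"type":"number"}},"grip_force":{"type":"number"}},"required":["plan"]}

```bash
ls; mkdir -p pics; cat > h.py <<'E'
import numpy as np, cv2
from workcell import monitor, optics, ctrl
def save(c,n): cv2.imwrite(f'pics/{n}.png',c['frame'][:,:,::-1])
def world(c,u,v,z=None):
    K,R,t=c['K'],np.array(c['R']),np.array(c['t'])
    d=np.linalg.inv(K)@np.array([u,v,1.]); 
    if z is None:
        return R.T@(d*c['range_z'][int(v),int(u)]-t)
    o=-R.T@t; w=R.T@d
    return o+w*(z-o[2])/w[2]
def wristcal(c,s):
    M=np.array(c['mount']); Rt=np.array(s['ee_rot']); p=np.array(s['position'])
    Rw=Rt@M[:3,:3]; o=Rt@M[:3,3]+p
    c['R']=Rw.T; c['t']=-Rw.T@o; return c
E
python3 - <<'E'
from h import *
import pickle
for n in ('scene','side'):
    c=optics.camera(n); save(c,n); pickle.dump(c,open(n+'.pkl','wb')); print(n,c['K'],c['R'],c['t'])
E
```

```text
pics
scene [[368.17028542   0.         324.14869561]
 [  0.         368.17028542 200.38759848]
 [  0.           0.           1.        ]] [[-0.56682651  0.82359141  0.02012205]
 [ 0.64630047  0.45968938 -0.6090824 ]
 [-0.51088493 -0.33223916 -0.79285165]] [ 240.40491922 -279.61067937 1401.81800969]
side [[368.34823085   0.         320.2255302 ]
 [  0.         368.34823085 189.34576187]
 [  0.           0.           1.        ]] [[ 0.91504697 -0.40302011  0.01624302]
 [-0.29743436 -0.70142237 -0.64771865]
 [ 0.27243686  0.58786176 -0.76170645]] [-464.88371444  325.17641041 1019.16035821]
```

View pics/scene.png

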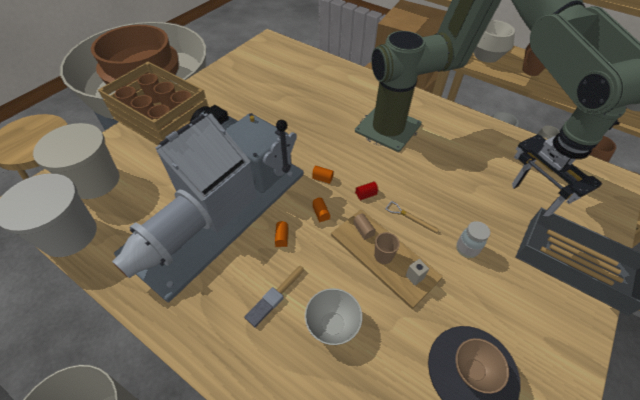

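View pics/side.png

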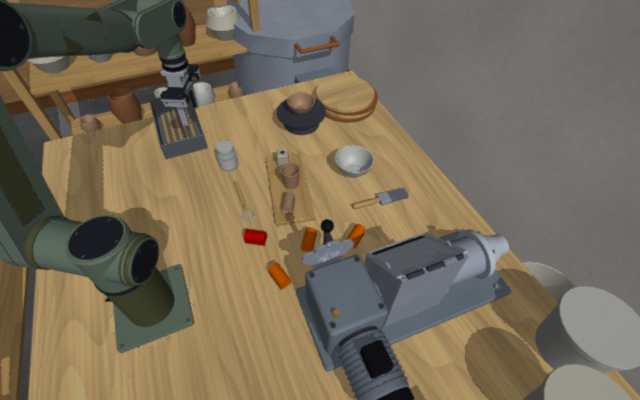

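Scene view: the off-cut is the tan piece on the board at (364,223), next to the tumbler (386,248) and the prop (418,270). Possible confusions are the orange pieces at (322,174), (320,209) and (281,233), and the red one at (367,190). I choose the tan one on the board. The lever knob is at (282,126) and the flap is around (205,152).

```bash
python3 - <<'E'
from h import *
import pickle
c=pickle.load(open('scene.pkl','rb'));d=pickle.load(open('side.pkl','rb'))
a=cv2.resize(c['frame'][95:195,150:310],None,fx=4.9,fy=4.9,interpolation=2)[:, :784]
b=cv2.resize(c['frame'][195:315,320:450],None,fx=4.6,fy=4.6,interpolation=2)
cv2.imwrite('pics/c1.png',a[:,:,::-1]);cv2.imwrite('pics/c2.png',b[:,:,::-1])
for n,u,v in [('knob',282,126),('off',364,223),('cup',386,240),('prop',418,266),('bowl',334,300),('jar',477,230),('flapmid',205,152),('board',400,285),('base',250,215)]:
    print(n,world(c,u,v).round(0))
for n,u,v in [('knob',327,226),('off',288,202),('flapmid',413,262),('gear',340,300),('gearfrontlobe',327,250)]:
    print('side',n,world(d,u,v).round(0))
# clouds
R,t=np.array(c['R']),np.array(c['t'])
vv,uu=np.mgrid[0:400,0:640]
P=((np.stack([uu,vv,np.ones_like(uu)],-1)@np.linalg.inv(c['K']).T)*c['range_z'][...,None]-t)@R
m=(P[...,2]>8)&(P[...,2]<30)&(uu>325)&(uu<450)&(vv>205)&(vv<315)&(c['range_z']>0)
print('board rect',cv2.minAreaRect(P[m][:,:2].astype(np.float32)))
m=(P[...,2]>25)&(P[...,2]<65)&(uu>340)&(uu<378)&(vv>200)&(vv<240)
print('off',P[m].mean(0),P[m].max(0),cv2.minAreaRect(P[m][:,:2].astype(np.float32)))
Q=P[135:170,190:225].reshape(-1,3); q=Q.mean(0); w=np.linalg.svd(Q-q)[2][2]; print('flap plane',q,w*np.sign(w[2]),np.degrees(np.arccos(abs(w[2]))))
E
```

```text
knob [ 478. -104.  289.]
off [466. 168.  55.]
cup [486. 249.  65.]
prop [513. 357.  73.]
bowl [701. 220.  31.]
jar [333. 443.  96.]
flapmid [ 632. -245.  237.]
board [560. 340.  19.]
base [ 620. -138.   22.]
side knob [ 465. -125.  293.]
side off [461. 154.  60.]
side flapmid [ 613. -270.  261.]
side gear [ 442. -256.  183.]
side gearfrontlobe [ 464. -134.  201.]
board rect ((504.2876281738281, 265.462646484375), (343.84405517578125, 337.2768249511719), 34.35939025878906)
off [469.6652835  170.64992783  48.44665201] [492.80168724 205.09349568  61.05282985] ((462.9135437011719, 168.25418090820312), (66.87250518798828, 37.46430969238281), 62.69190979003906)
flap plane [ 629.27982017 -239.42282482  237.71825471] [ 0.50154002 -0.78026429  0.37369137] 68.05654546897675
```

View pics/c1.png

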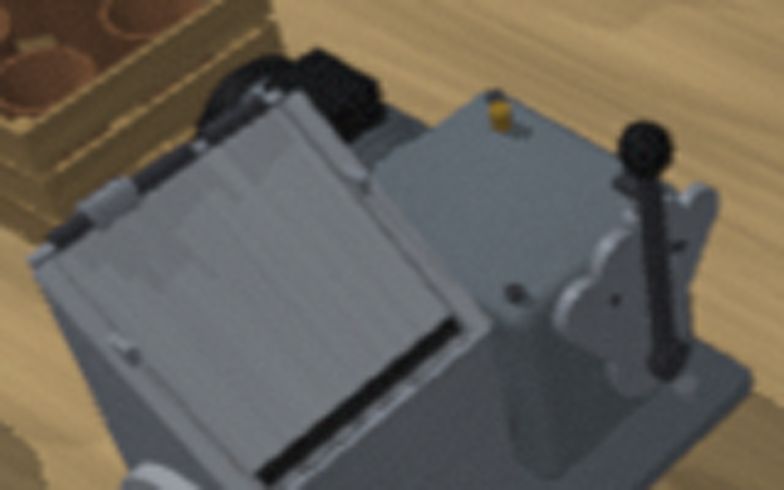

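View pics/c2.png

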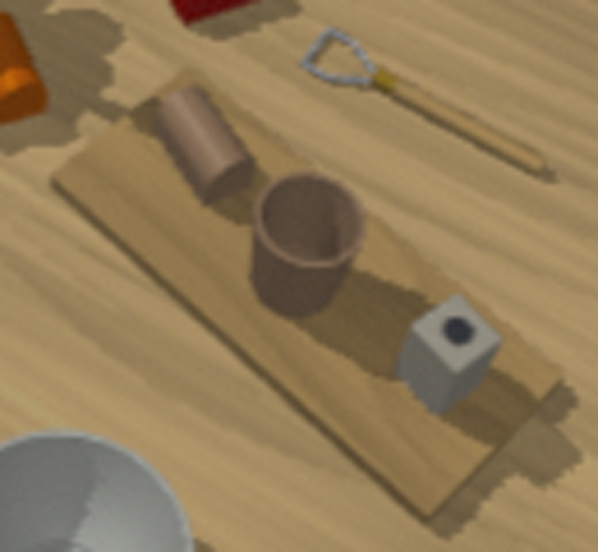

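The crop confirms the off-cut as the tan D-bar on the board, at about scene (364,225). In the mill crop, the back corners of the hopper are near (157,148) and (210,114), and the front ones near (250,161) and (203,194).

```bash
python3 - <<'E'
from h import *
import pickle
from scipy.optimize import least_squares
c=pickle.load(open('scene.pkl','rb'));d=pickle.load(open('side.pkl','rb'))
o=lambda u,v:(u/4.9+150,v/4.9+95)
pts=[((35,262),(72,90,287)),((295,95),(72,-90,287)),((490,325),(-68,-90,182)),((262,485),(-68,90,182))]
W=np.array([world(c,*o(*p),m[2]) for p,m in pts]); print(W.round(0))
M=np.array([m for _,m in pts],float)
def T(x,M):
    a=x[2];return np.c_[x[0]+np.cos(a)*M[:,0]-np.sin(a)*M[:,1],x[1]+np.sin(a)*M[:,0]+np.cos(a)*M[:,1]]
s=least_squares(lambda x:(T(x,M)-W[:,:2]).ravel(),[600,-240,-.5]).x
print('mill',s[:2],np.degrees(s[2]),T(s,M)-W[:,:2])
k=world(c,*o(645,150),280); p=world(c,*o(667,360),115); print('knob',k,'pivot',p,'knob side',world(d,327,226.5,280))
ca,sa=np.cos(s[2]),np.sin(s[2]); Ri=np.array([[ca,sa],[-sa,ca]])
print('knob in mill',Ri@(k[:2]-s[:2]),'pivot',Ri@(p[:2]-s[:2]))
b=lambda u,v:(u/4.6+320,v/4.6+195)
for n,u,v,z in [('bc1',52,183,18),('bc2',430,520,18),('bc3',562,375,18),('bc4',190,75,18),('propTop',452,328,78),('cuprim',306,222,93),('offA',187,100,50),('offB',233,172,52)]: print(n,world(c,*b(u,v),z).round(0))
for n,u,v,z in [('side offtop far',290,194,57),('near',285,209,57)]: print(n,world(d,u,v,z).round(0))
print(monitor.read_state()['ee_rot'])
E
```

```text
[[ 720. -302.  287.]
 [ 552. -290.  287.]
 [ 554. -167.  182.]
 [ 712. -187.  182.]]
mill [ 634.63287506 -234.75266887] -92.9871675325254 [[  0.34280645  -8.85761902]
 [-11.28470983 -11.67957106]
 [ -5.56942497   4.88204091]
 [ 16.51132835  15.65514885]]
knob [ 469.493986  -112.6602612  280.       ] pivot [ 470.54792567 -109.64404967  115.        ] knob side [ 468.51028869 -117.91169021  280.        ]
knob in mill [-113.32074615 -171.27701884] pivot [-116.38778256 -170.38169293]
bc1 [534. 101.  18.]
bc2 [596. 398.  18.]
bc3 [471. 423.  18.]
bc4 [410. 129.  18.]
propTop [516. 359.  78.]
cuprim [512. 260.  93.]
offA [450. 147.  50.]
offB [481. 199.  52.]
side offtop far [480. 186.  57.]
near [443. 134.  57.]
[[-8.95248683e-01  4.45565248e-01 -1.18571053e-03]
 [ 4.45566725e-01  8.95247100e-01 -1.70961900e-03]
 [ 2.99757099e-04 -2.05884732e-03 -9.99997836e-01]]
```

Emit:
{"method": "move_arm", "body": {"plan": [-6.8,-4.4,0,0,0,92,100,-6.8,-4.4,0,0,0,92,100,-6.8,-4.4,0,0,0,92,100,-6.8,-4.4,0,0,0,92,100,-6.8,-4.4,0,0,0,92,100,-6.8,-4.4,0,0,0,92,100,-6.8,-4.4,0,0,0,92,100,-6.8,-4.4,0,0,0,92,100,-6.8,-4.4,0,0,0,92,100,-6.8,-4.4,0,0,0,92,100,-6.8,-4.4,0,0,0,92,100,-6.8,-4.4,0,0,0,92,100]}}

```text
time_s: 1.3
position: [462.3, 165.9, 204.9]
ee_rot: [[0.477, 0.879, -0.001], [0.879, -0.477, -0.0], [-0.001, -0.001, -1.0]]
wrist_force: [0.1, -0.8, 0.4]
finger_gap: 0.999
grasp_force: 0.0
```

```bash
python3 - <<'E'
from h import *
s=monitor.read_state();c=wristcal(optics.camera('wrist'),s);save(c,'w1')
print(s['time_s'],s['position'],np.round(s['ee_rot'],3),s['joints'])
vv,uu=np.mgrid[0:400,0:640]
P=((np.stack([uu,vv,np.ones_like(uu)],-1)@np.linalg.inv(c['K']).T)*c['range_z'][...,None]-c['t'])@c['R']
hsv=cv2.cvtColor(c['frame'],cv2.COLOR_RGB2HSV)
m=(P[...,2]>30)&(P[...,2]<66)&(c['range_z']>0)&(np.hypot(P[...,0]-463,P[...,1]-167)<55)
print(m.sum(),P[m].max(0),P[m].min(0),cv2.minAreaRect(P[m][:,:2].astype(np.float32)), cv2.minAreaRect(np.argwhere(m)[:,::-1].astype(np.float32)))
import pickle;pickle.dump(c,open('w1.pkl','wb'))
E
```

```text
1.3 [462.26847604 165.94209234 204.91244609] [[ 0.477  0.879 -0.001]
 [ 0.879 -0.477 -0.   ]
 [-0.001 -0.001 -1.   ]] [9.63846360e+00 1.59821546e+00 9.97753558e+01 2.95880410e-04
 7.86926917e+01 3.81206541e+01]
1524 [491.10653055 202.97101799  58.86839234] [430.35893628 130.53133652  33.16247094] ((460.53204345703125, 166.5614776611328), (64.42646789550781, 35.08467483520508), 61.803592681884766) ((313.0, 183.0), (54.0, 28.0), 90.0)
```

View pics/w1.png

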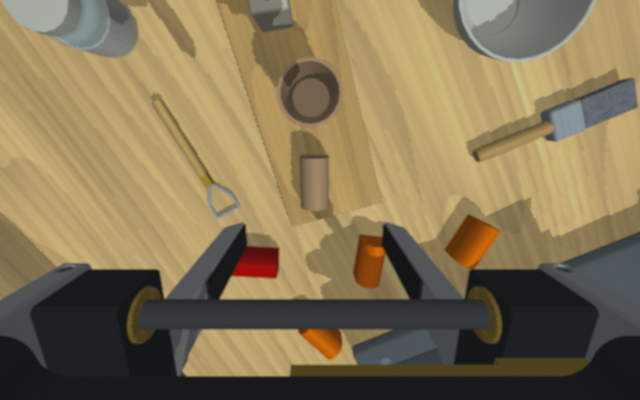

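Wrist view: the off-cut is at (314,183), aligned with the image vertical, with a measured size of 64 x 35 mm and its top at about 58 mm. The fingers' path is clear.

Emit:
{"method": "move_arm", "body": {"plan": [0,-0.04,1,0,0,0,100,0,-0.04,2,0,0,0,100,0,-0.04,3,0,0,0,100,0,-0.04,3.4,0,0,0,100,0,-0.04,3.64,0,0,0,100,0,-0.04,3.64,0,0,0,100,0,-0.04,3.64,0,0,0,25,0,-0.04,3.64,0,0,0,25,0,-0.04,3.64,0,0,0,25,0,-0.04,3.64,0,0,0,25,0,-0.04,3.64,0,0,0,25,0,-0.04,3.64,0,0,0,25], "grip_force": 20}}

```text
time_s: 2.55
position: [461.0, 167.3, 23.7]
ee_rot: [[0.477, 0.879, 0.001], [0.879, -0.477, 0.0], [0.0, 0.0, -1.0]]
wrist_force: [0.6, -0.4, -0.2]
finger_gap: 0.528
grasp_force: 0.0
```

Keep closing, then lift.

Emit:
{"method": "move_arm", "body": {"plan": [0,0,0,0,0,0,20,0,0,0,0,0,0,20,0,0,0,0,0,0,20,0,0,0,0,0,0,20,0,0,0,0,0,0,20,0,0,0,0,0,0,20,0,0,0,0,0,0,20], "grip_force": 20}}

```text
time_s: 3.25
position: [461.0, 167.2, 23.5]
ee_rot: [[0.477, 0.879, 0.0], [0.879, -0.477, -0.0], [0.0, 0.0, -1.0]]
wrist_force: [1.8, -0.9, -0.1]
finger_gap: 0.38
grasp_force: 20.0
```

Emit:
{"method": "move_arm", "body": {"plan": [0,0,-0.4,0,0,0,20,0,0,-1.4,0,0,0,20,0,0,-2.4,0,0,0,20,0,0,-3.4,0,0,0,20,0,0,-4.4,0,0,0,20,-5.1,5.96,-8.1,0,0,64,20,-5.1,5.96,-8.1,0,0,64,20,-5.1,5.96,-8.1,0,0,64,20,-5.1,5.96,-8.1,0,0,64,20,-5.1,5.96,-8.1,0,0,64,20,-5.1,5.96,-8.1,0,0,64,20,-5.1,5.96,-8.1,0,0,64,20]}}

```text
time_s: 4.45
position: [574.0, -129.5, 392.6]
ee_rot: [[1.0, 0.018, -0.002], [0.018, -1.0, 0.002], [-0.002, -0.002, -1.0]]
wrist_force: [1.0, 0.5, -2.1]
finger_gap: 0.385
grasp_force: 20.0
```

Emit:
{"method": "move_arm", "body": {"plan": [0.5,1.4,-0.8,0,0,4,20,0.5,1.4,-0.8,0,0,4,20,0.5,1.4,-0.8,0,0,4,20,0.5,1.4,-0.8,0,0,4,20,0.5,1.4,-0.8,0,0,4,20]}}

```text
time_s: 4.95
position: [600.3, -196.2, 431.3]
ee_rot: [[0.999, -0.044, -0.003], [-0.044, -0.999, 0.002], [-0.003, -0.002, -1.0]]
wrist_force: [0.1, 0.3, -2.0]
finger_gap: 0.382
grasp_force: 20.0
```

```bash
python3 - <<'E'
from h import *
import pickle
s=monitor.read_state();c=wristcal(optics.camera('wrist'),s);save(c,'w2');pickle.dump(c,open('w2.pkl','wb'))
print(s['time_s'],s['position'],np.round(s['ee_rot'],3),np.array(c['mount']).round(2))
E
```

```text
4.95 [ 600.2945783  -196.22550461  431.26843001] [[ 0.999 -0.044 -0.003]
 [-0.044 -0.999  0.002]
 [-0.003 -0.002 -1.   ]] [[-0.0000e+00 -9.6000e-01 -2.7000e-01  7.7520e+01]
 [ 1.0000e+00 -0.0000e+00 -0.0000e+00  6.0000e-02]
 [ 0.0000e+00 -2.7000e-01  9.6000e-01 -1.7834e+02]
 [ 0.0000e+00  0.0000e+00  0.0000e+00  1.0000e+00]]
```

View pics/w2.png

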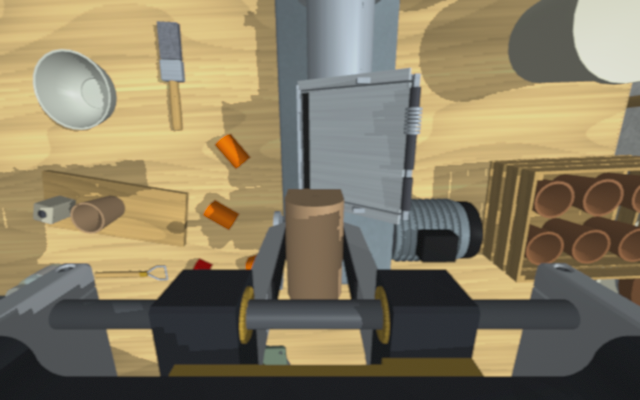

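Wrist view: the flap fills about (305–410, 75–220), with the hinge on the right side (x≈410) and the front edge near x≈300. The off-cut is held at (315,245).

```bash
python3 - <<'E'
from h import *
import pickle
c=pickle.load(open('w2.pkl','rb'))
vv,uu=np.mgrid[0:400,0:640]
P=((np.stack([uu,vv,np.ones_like(uu)],-1)@np.linalg.inv(c['K']).T)*c['range_z'][...,None]-c['t'])@c['R']
Q=P[95:180,325:390].reshape(-1,3);q=np.median(Q,0)
for i in range(3):
    w=np.linalg.svd(Q-Q.mean(0),full_matrices=False)[2][2]; r=(Q-Q.mean(0))@w; Q=Q[abs(r)<2.5*r.std()]
w*=np.sign(w[2]); q=Q.mean(0); yaw=np.degrees(np.arctan2(-w[1],-w[0])) # normal horizontally points to mill -x
print('plane',q,w,'slope',np.degrees(np.arccos(w[2])),'mill x axis ang',yaw,r.std())
for v in (85,110,140,170,200):
    print(v,[(u,*P[v,u].round(0).astype(int)) for u in (292,297,302,308,396,404,408,412,416,420)])
for u in (330,360,390):
    print(u,[(v,*P[v,u].round(0).astype(int)) for v in (66,70,74,78,82,86,210,214,218,222,226)])
g=cv2.cvtColor(c['frame'],cv2.COLOR_RGB2GRAY)[40:240,260:440]
cv2.imwrite('pics/c3.png',cv2.resize(c['frame'][50:235,270:440],None,fx=3.2,fy=3.2,interpolation=2)[:,:,::-1])
E
```

```text
plane [ 650.1897856  -252.23670349  242.75168616] [0.02315821 0.64106649 0.76713588] slope 39.902614681677576 mill x axis ang -92.06888203949273 0.6309601877886845
85 [(292, np.int64(740), np.int64(-158), np.int64(24)), (297, np.int64(723), np.int64(-177), np.int64(182)), (302, np.int64(722), np.int64(-184), np.int64(188)), (308, np.int64(721), np.int64(-193), np.int64(196)), (396, np.int64(708), np.int64(-293), np.int64(275)), (404, np.int64(708), np.int64(-300), np.int64(281)), (408, np.int64(707), np.int64(-303), np.int64(284)), (412, np.int64(707), np.int64(-309), np.int64(279)), (416, np.int64(707), np.int64(-312), np.int64(284)), (420, np.int64(731), np.int64(-418), np.int64(-2))]
110 [(292, np.int64(693), np.int64(-155), np.int64(26)), (297, np.int64(689), np.int64(-175), np.int64(181)), (302, np.int64(689), np.int64(-182), np.int64(188)), (308, np.int64(688), np.int64(-191), np.int64(193)), (396, np.int64(682), np.int64(-293), np.int64(275)), (404, np.int64(681), np.int64(-300), np.int64(282)), (408, np.int64(681), np.int64(-302), np.int64(292)), (412, np.int64(681), np.int64
[... 2768 characters left out ...]
.int64(180)), (222, np.int64(508), np.int64(-267), np.int64(179)), (226, np.int64(501), np.int64(-267), np.int64(178))]
390 [(66, np.int64(766), np.int64(-349), np.int64(25)), (70, np.int64(724), np.int64(-286), np.int64(273)), (74, np.int64(720), np.int64(-286), np.int64(273)), (78, np.int64(716), np.int64(-286), np.int64(274)), (82, np.int64(713), np.int64(-290), np.int64(259)), (86, np.int64(708), np.int64(-287), np.int64(270)), (210, np.int64(561), np.int64(-290), np.int64(276)), (214, np.int64(557), np.int64(-289), np.int64(279)), (218, np.int64(552), np.int64(-289), np.int64(279)), (222, np.int64(547), np.int64(-289), np.int64(280)), (226, np.int64(499), np.int64(-317), np.int64(178))]
```

View pics/c3.png

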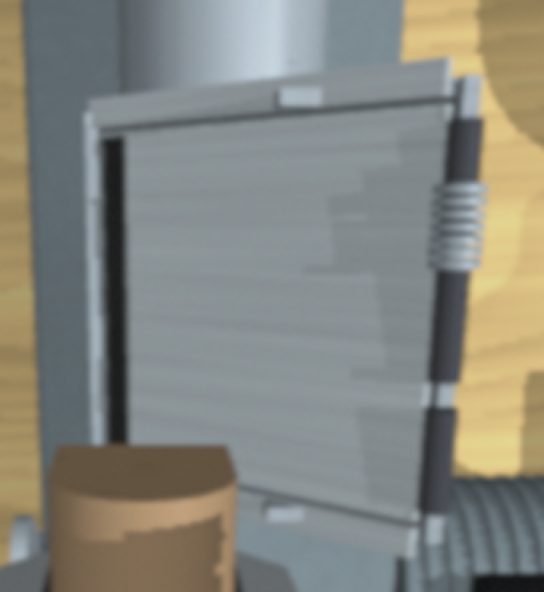

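The depth fit agrees with the sizes given: slope 39.9°, hinge at about 285–292 mm. The mill's origin is at about (636,-241), with its y axis at -2.1°, and the tool is already aligned with it.

Emit:
{"method": "move_arm", "body": {"plan": [0.75,0.88,0,0,0,-0.4,20,0.75,0.88,0,0,0,-0.4,20,0.75,0.88,0.9,0,0,-0.4,20,0.75,0.88,1.8,0,0,-0.4,20,0.75,0.88,2.6,0,0,-0.4,20,0.75,0.88,3.0,0,0,-0.4,20,0.75,0.88,3.2,0,0,-0.4,20,0.75,0.88,3.4,0,0,-0.4,20,0.75,0.88,3.6,0,0,-0.4,20,0.75,0.88,3.7,0,0,-0.4,20,0.75,0.88,3.7,0,0,-0.4,20], "grip_force": 35}}

```text
time_s: 6.1
position: [637.8, -242.4, 252.0]
ee_rot: [[0.999, -0.038, 0.005], [-0.038, -0.999, -0.0], [0.005, 0.0, -1.0]]
wrist_force: [-1.6, 4.6, 7.8]
finger_gap: 0.383
grasp_force: 35.0
```

Emit:
{"method": "move_arm", "body": {"plan": [-0.03,0,0.2,0,0,0,20,-0.03,0,0.4,0,0,0,20,-0.03,0,0.6,0,0,0,20,-0.03,0,0.78,0,0,0,20,-0.03,0.1,0.84,0,0,0,20,-0.03,0.22,0.84,0,0,0,20,-0.03,0.22,0.84,0,0,0,20,-0.03,0.22,0.84,0,0,0,20,-0.03,0.22,0.84,0,0,0,20]}}

```text
time_s: 7.0
position: [638.4, -250.5, 210.7]
ee_rot: [[0.999, -0.036, 0.01], [-0.036, -0.999, 0.004], [0.01, -0.004, -1.0]]
wrist_force: [3.0, 9.4, 7.5]
finger_gap: 0.379
grasp_force: 46.0
```

```bash
python3 - <<'E'
from h import *
s=monitor.read_state();c=wristcal(optics.camera('wrist'),s);d=optics.camera('side');e=optics.camera('scene')
a=cv2.resize(e['frame'][60:210,130:320],None,fx=2,fy=2);b=cv2.resize(d['frame'][180:330,330:520],None,fx=2,fy=2)
cv2.imwrite('pics/in1.png',np.vstack([np.hstack([a,b]),cv2.resize(c['frame'][100:300,190:450],(760,300*1))])[:600,:,::-1])
E
```

```text
(no output)
```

View pics/in1.png

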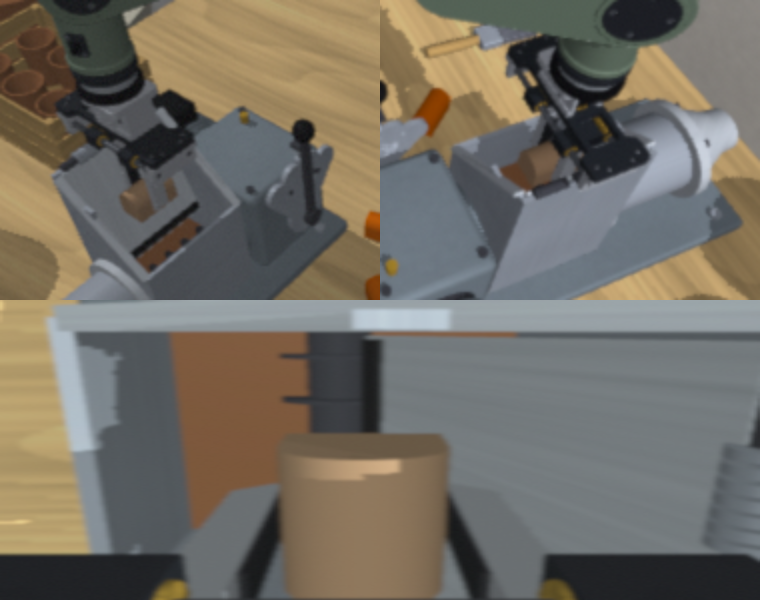

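The off-cut is inside the hopper with the flap held far back by the rear finger. I release now and hold.

Emit:
{"method": "move_arm", "body": {"plan": [0,0,0,0,0,0,56,0,0,0,0,0,0,56,0,0,0,0,0,0,56,0,0,0,0,0,0,56,0,0,0,0,0,0,56,0,0,0,0,0,0,56,0,0,0,0,0,0,56,0,0,0,0,0,0,56,0,0,0,0,0,0,56]}}

```text
time_s: 8.05
position: [638.1, -248.6, 209.3]
ee_rot: [[0.999, -0.035, 0.008], [-0.035, -0.999, 0.007], [0.008, -0.008, -1.0]]
wrist_force: [4.1, 12.0, 3.4]
finger_gap: 0.556
grasp_force: 6.4
```

```bash
python3 - <<'E'
from h import *
s=monitor.read_state();c=wristcal(optics.camera('wrist'),s);e=optics.camera('scene')
a=cv2.resize(e['frame'][80:200,140:300],(760,400)[0:2] if 0 else (480,300))
cv2.imwrite('pics/in2.png',np.vstack([a,cv2.resize(c['frame'][100:300,190:450],(480,300))])[:,:,::-1])
E
```

```text
(no output)
```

View pics/in2.png

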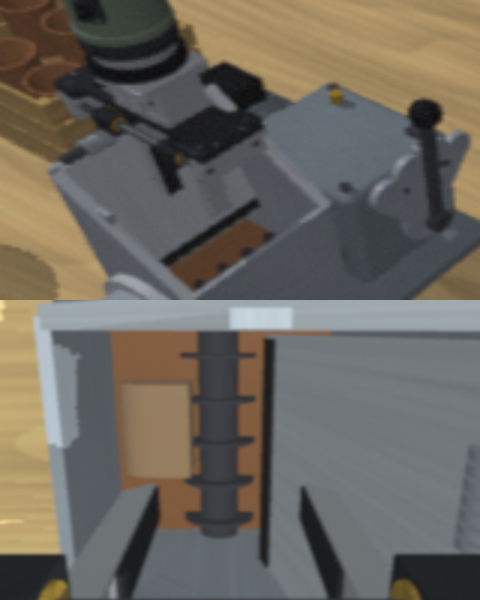

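The off-cut lies in the auger trough, at crop pixel (157,430), clear of the flap's path. I withdraw straight up.

Emit:
{"method": "move_arm", "body": {"plan": [0,0,-0.5,0,0,0,56,0,0,-1,0,0,0,56,0,0,-1.5,0,0,0,56,0,0,-2,0,0,0,56,0,0,-2.8,0,0,0,56,0,0,-3.8,0,0,0,0,-1,-0.5,-4,0,0,0,0,-2,-1,-4,0,0,0,0,-2,-1,-4,0,0,0,0,-2,-1,-4,0,0,0,0,-2,-1,-4,0,0,0,0]}}

```text
time_s: 9.25
position: [537.2, -200.8, 407.7]
ee_rot: [[0.999, -0.039, 0.004], [-0.039, -0.999, -0.002], [0.004, 0.002, -1.0]]
wrist_force: [0.5, 0.1, -0.1]
finger_gap: 0.087
grasp_force: 0.0
```

```bash
python3 - <<'E'
from h import *
s=monitor.read_state();print(s['position'],s['finger_gap'])
c=wristcal(optics.camera('wrist'),s);e=optics.camera('scene')
vv,uu=np.mgrid[0:400,0:640]
for n,k in (('w',c),('s',e)):
    R,t=np.array(k['R']),np.array(k['t'])
    P=((np.stack([uu,vv,np.ones_like(uu)],-1)@np.linalg.inv(k['K']).T)*k['range_z'][...,None]-t)@R
    m=(P[...,0]>590)&(P[...,0]<690)&(P[...,1]<-215)&(P[...,1]>-285)&(P[...,2]<290)&(P[...,2]>90)&(k['range_z']>0)
    Q=P[m]
    pl=242.75-(Q-[650.2,-252.2,0])[:,:2]@np.array([.0232,.641])/.767
    print(n,m.sum(),'dev from shut plane',np.percentile(Q[:,2]-pl,[5,50,95]))
    if n=='w':
        h=cv2.cvtColor(k['frame'],cv2.COLOR_RGB2GRAY)
        m=(P[...,2]>255)&(P[...,2]<300)&(P[...,0]>430)&(P[...,0]<510)&(P[...,1]>-145)&(P[...,1]<-80)
        print('knob',m.sum(),P[m].mean(0) if m.any() else 0)
cv2.imwrite('pics/w3.png',np.vstack([c['frame'][:300],cv2.resize(e['frame'][60:210,130:450],(640,300))])[:,:,::-1])
E
```

```text
[ 537.17870817 -200.80997527  407.69194841] 0.08719681776563377
w 6150 dev from shut plane [-1.50590803 -0.05509815  1.32625978]
knob 584 [ 471.23011641 -118.3778897   288.16146958]
s 1318 dev from shut plane [-3.70298673  0.00835096  3.63371847]
```

View pics/w3.png

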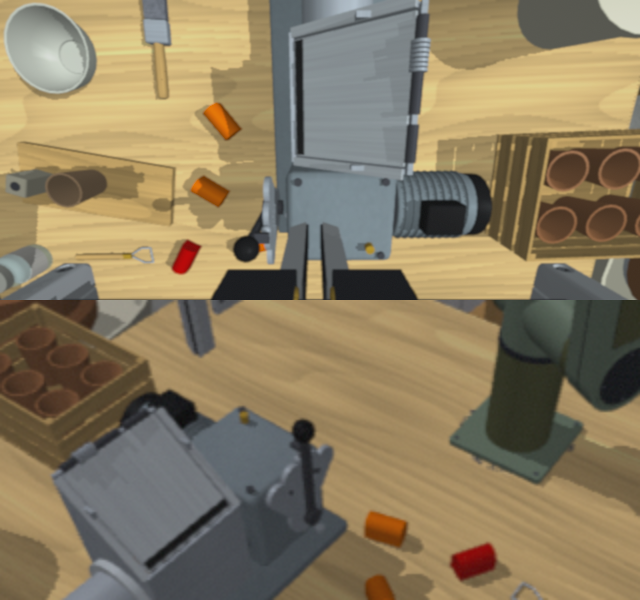

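The flap is shut, within 0.1 mm (median) of its original plane. The knob is at about (470,-117,280). I go behind it on the far side from the hopper.

Emit:
{"method": "move_arm", "body": {"plan": [-2.5,-1.58,0,0,0,0,0,-2.5,-1.58,0,0,0,0,0,-2.5,-1.58,0,0,0,0,0,-2.5,-1.58,0,0,0,0,0,-2.5,-1.58,0.9,0,0,0,0,-2.5,-1.58,1.8,0,0,0,0,-2.5,-1.58,2.6,0,0,0,0,-2.5,-1.58,2.78,0,0,0,0,-2.5,-1.58,2.78,0,0,0,0,-2.5,-1.58,2.78,0,0,0,0]}}

```text
time_s: 10.35
position: [416.4, -117.7, 268.9]
ee_rot: [[0.999, -0.039, 0.003], [-0.039, -0.999, -0.002], [0.003, 0.001, -1.0]]
wrist_force: [0.2, -0.0, -0.1]
finger_gap: 0.004
grasp_force: 0.0
```

Emit:
{"method": "move_arm", "body": {"plan": [0.3,0,0.2,0,0,0,0,0.55,0,0.2,0,0,0,0,0.75,0,0.2,0,0,0,0,0.95,0,0.25,0,0,0,0,1.15,0,0.3,0,0,0,0,1.35,0,0.35,0,0,0,0,1.5,0,0.4,0,0,0,0,1.65,0,0.4,0,0,0,0,1.74,0,0.4,0,0,0,0,1.74,0,0.4,0,0,0,0,1.74,0,0.4,0,0,0,0]}}

```text
time_s: 11.45
position: [501.5, -120.0, 246.8]
ee_rot: [[0.999, -0.039, -0.0], [-0.039, -0.999, 0.0], [-0.0, -0.0, -1.0]]
wrist_force: [1.6, -0.2, 0.9]
finger_gap: 0.007
grasp_force: 0.0
```

```bash
cat > lev.py <<'E'
from h import *
s=monitor.read_state();print(s['time_s'],s['position'],s['wrist_force'])
vv,uu=np.mgrid[0:400,0:640]
for n in ('scene','side'):
    k=optics.camera(n); R,t=np.array(k['R']),np.array(k['t'])
    P=((np.stack([uu,vv,np.ones_like(uu)],-1)@np.linalg.inv(k['K']).T)*k['range_z'][...,None]-t)@R
    dark=k['frame'].max(-1)<45
    m=dark&(P[...,2]>245)&(P[...,2]<300)&(P[...,0]>430)&(P[...,0]<570)&(P[...,1]>-150)&(P[...,1]<-85)
    print(n,m.sum(),P[m].mean(0),P[m].max(0),[(v,round(world(k,u,v,267.)[0]),round(world(k,u,v,267.)[1])) for v,u in [np.argwhere(m).mean(0)]])
E
python3 lev.py
```

```text
11.45 [ 501.47424759 -119.99845023  246.76450335] [ 1.56871971 -0.19759654  0.85942795]
scene 102 [ 537.47756569 -111.14791218  273.53390368] [547.8469176  -99.95010739 282.74855107] [(np.float64(142.1078431372549), 533, -116)]lev.py:9: RuntimeWarning: Mean of empty slice.
  print(n,m.sum(),P[m].mean(0),P[m].max(0),[(v,round(world(k,u,v,267.)[0]),round(world(k,u,v,267.)[1])) for v,u in [np.argwhere(m).mean(0)]])
  ret = um.true_divide(
Traceback (most recent call last):
  File "lev.py", line 9, in <module>
    print(n,m.sum(),P[m].mean(0),P[m].max(0),[(v,round(world(k,u,v,267.)[0]),round(world(k,u,v,267.)[1])) for v,u in [np.argwhere(m).mean(0)]])
                                 ~~~~~~~~^^^
ValueError: zero-size array to reduction operation maximum which has no identity
```

The knob is at x≈533, as expected for 0.4 (470+64). I back away and check that it stays.

Emit:
{"method": "move_arm", "body": {"plan": [-0.6,0,0,0,0,0,0,-1.4,0,0,0,0,0,0,-2,0,-0.6,0,0,0,0,-2,0,-1.6,0,0,0,0,-2,0,-2.6,0,0,0,0,-2,0,-3.2,0,0,0,0,-2,0,-3.2,0,0,0,0,-2,0,-3.2,0,0,0,0,-2,0,-3.2,0,0,0,0,-2,0,-3.2,0,0,0,0]}}

```text
time_s: 12.55
position: [400.8, -115.7, 404.7]
ee_rot: [[0.999, -0.039, -0.003], [-0.039, -0.999, 0.002], [-0.003, -0.002, -1.0]]
wrist_force: [-0.4, -0.6, 0.5]
finger_gap: 0.009
grasp_force: 0.0
```

```bash
sed -i "s/('scene','side')/('scene',)/" lev.py; python3 lev.py; python3 -c "
from h import *
e=optics.camera('scene');save(e,'fin')"
```

```text
12.55 [ 400.81705533 -115.74071742  404.72036991] [-0.35472139 -0.63722409  0.51394842]
scene 99 [ 537.8148564  -111.39386082  273.58048908] [ 547.14525837 -100.57219318  283.1609193 ] [(np.float64(142.13131313131314), 533, -116)]
```

View pics/fin.png

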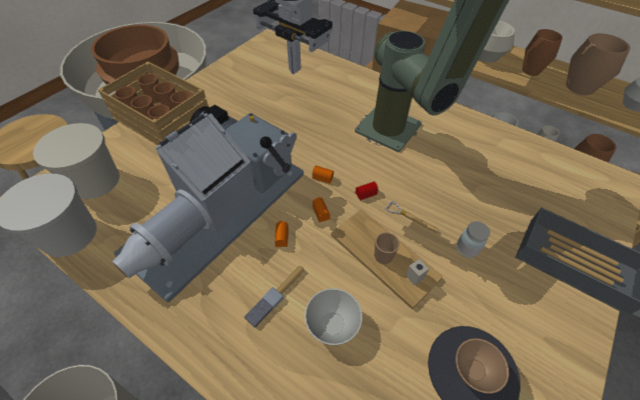

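The lever has stayed in the mixing notch (knob at 266,142), the flap is shut, the off-cut is gone from the board, and everything else stands where it was.

```bash
python3 -c "
from workcell import ctrl
print(ctrl.hand_in())"
```

```text
the job is handed in; nothing more can be done
None
```

I fed the off-cut into the pugmill, saw the flap spring fully shut behind it, then threw the lever into the mixing notch, where it stayed; the job is handed in at about 12.6 s of arm time, with nothing else seen to have moved.

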